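# Open the degreaser: lid up, safety cap off

## Robot

A 6-joint arm with a two-finger parallel gripper is mounted at the origin on the work surface. World frame = base frame: x ahead of the robot, y to its left, z up, the work surface at z = 0. Lengths are in m, angles in rad, forces in N, time in s.
With the tool pointing down it reaches from about 0.25 to 0.725 m from the base axis. Payload 9.7 kg.
Tool frame: the origin (TCP) lies at the very end of the fingers, on their centre line; the grasp point (between the pads) lies 19 mm behind it (grip_depth is the distance from the TCP to the grasp point, in m); z points along the fingers, y is the direction in which the jaws open and shut (so a half turn about z gives the same grasp; the last joint's range is limited). The gripper opens to 85 mm and grips with 20 to 120 N. Pads are 22 mm wide; open, the fingers measure 114 mm over their backs; the gripper's body (76 mm by 85 mm) begins 54 mm behind the grasp point. The pads swing forward as they close: fully open they stand 13 mm farther back than shut.
Start: joints at [1.249, 0.087, 0.176, 1.66, 0, 1.571], TCP at [0.174, 0.522, 0.203] pointing down, gripper open.
Joint ranges: [-3.13, 3.13], [-0.85, 1.81], [-1.15, 1.24], [-2.2, 2.28], [-1.44, 1.52], [-3.14, 3.14]. Speed limits (rad/s): [2.22, 2.22, 2.57, 3.14, 3.14, 3.14].

## Interface

Orientations are given as [roll, pitch, yaw] about the fixed x, y, z axes, in that order (R = Rz(yaw) Ry(pitch) Rx(roll)).
In Python, from bench import get_obs, snapshot, hand_in, grip_depth gives the robot as it stands.
- The arm moves only by the tool arm_command, never from a script. Its arguments are lists of equal length, an entry for each row: "dp": the shift along the tool's x, y, z in mm, a list of three; "yaw": the turn about the tool's z in rad. A call has 1 to 12 rows; each row is the pose to reach, as a shift and turn from the pose commanded when the call began, along the tool's axes at that moment; what a row does not reach only later rows make up. A row lasts 1/8 s, in which the tool goes at most 62.5 mm and 10.7 degrees, less where a joint would pass 70% of its speed; a pose out of reach is approached as far as the arm can. A call with a gripper value outside its range is refused whole. "jaw" is the closure, from 0 (fully open) to 1 (shut), set as the call begins (left out, the last holds). The fingers move at their own pace and stop on an object; the grip force is fixed at half the most. Time passes only in rows, so rows that repeat a pose let the fingers close. It gives the time, the measured TCP pose, the force and the opening at its end, in the units of the state.
- get_obs(): the state, without advancing time (a new reading comes with each control period).
- snapshot(name): name is "side" or "top"; returns a dict with "image" (420x560x3 uint8, red, green, blue), "mtx" (3x3 intrinsics, pixels), "k1" (the pictures are not rectified: a ray, as slopes to the right and down, at radius r is drawn at 1 + k1 r^2 times it, then the intrinsics apply), "xyz" and "orientation" of the camera in the world. Camera axes: x right, y up, looking along -z (the intrinsics and any distortion apply to the point x, -y, -z); pixel columns grow to the right and rows downward; lengths in m; the calibration is good to about 2 mm. A picture is of the moment at which its call begins. There is no depth.
- hand_in(): hands the job in, once; it reports no verdict.
The state is a dict: "time_s": time; "qpos": joint angles; "qvel": joint speeds; "effort": joint torques, N m; "position": TCP position; "ee_rot": TCP orientation; "ft_force": force on the tool from outside, world axes, zero at the start; "torque": the same for the moment, N m; "gripper_width": opening from 0.0 (shut) to 1.0 (fully open).
Only numpy, scipy, OpenCV 4.12 (cv2) and the standard library are available. Lean on these libraries where they do the work, as an engineer would, in place of code of your own. Each camera call takes 0.05 s, during which the arm holds its last target.

## Task

On the workshop bench, fold the blue lid of the grey caddy up until it stands upright (a stiff hinge keeps it there), then take the red safety cap off the white degreaser bottle inside: press it down against its spring, twist it counter-clockwise (seen from above) about a fifth of a turn while pressed, and lift it free. Finish while holding the cap level and still in the gripper, straight above the open bottle and about 8 cm higher than where it sat, clear of the bottle, caddy and lid. Leave the lid standing upright and do not shift or knock over the other things on the bench and in the caddy.

Things in the scene. Friction and masses are not known exactly. Their poses are not given: they have to be found in the camera images.
- lid (a joint): Hinge of the blue caddy lid, rad: 0 closed, grows as the lid opens upward, 1.57 upright, stop at 2.0. It may start slightly ajar. Stiff: friction about 0.5 N m plus the weight of the lid (0.25 kg), and it stays where it is left; lifting it at the grip takes about 4 N.
- lid_hinge (a point): Point on the lid's hinge axis, mid-width, on the caddy's top rim on its hinge side (to the left, +y, seen from the robot, within 20 degrees), at the lid's underside, 125 mm above the table. Its frame turns with the lid: y is the hinge axis; when closed -x points from the hinge to the free front edge (242 mm away) and z is up. Opening turns the free edge up and over towards the hinge side. The panel is 244 x 204 x 7 mm.
- lid_grip (a point): Point in the yellow upright grip block on the lid, in the frame of lid_hinge at (-205, 0, 35) mm. The block is 18 mm wide along the hinge axis (y), 20 mm along x, and stands 42 mm above the lid's top face; this point is 28 mm above that face and 14 mm below the block's top. The lid's free edge is 37 mm beyond the block's centre.
- caddy: Grey open box fixed to the bench, 240 mm (x) by 200 mm outside, 125 mm high, walls and floor 5 mm; origin at the centre of its underside, z up, x from its front to the hinge side.
- bottle: White squat bottle with a blank green band, fixed upright in the caddy (cannot turn or lift). Origin at the centre of its underside (on the caddy floor), z up, on the cap's axis. Body diameter 72 mm up to 42 mm, neck diameter 41 mm with the rim 80 mm above the origin. Caddy walls stand at least 65 mm from the cap's axis.
- cap_center (a point): Centre of the cap's red grip part, on its axis: a fluted cylinder 46 mm in diameter, 24 mm high (12 mm above and below this point), grippable at any yaw. Locked: 97 mm above the bottle's origin, its x along the bottle's x. Below hangs a grey stem with two lugs, to 27 mm below this point. Cap about 45 g. A white bar on the top lies along its x; z up.
- neck_rim (a point): Centre of the bottle's mouth, 80 mm above the bottle's origin. Bayonet lock: the cap turns only while pressed down 3.5 mm or more, and only counter-clockwise from above. 65 to 87 degrees from locked (end stop about 89) its lugs are in open slots: it then pulls straight up and is clear after 15 mm. The stem has 2 mm of play in the neck.
- plunger (a joint): Spring plate in the neck under the cap, m: 0 with the cap locked (pushing up with 5 N), grows as the cap is pressed down, 0.0055 at the cap's hard stop (10 N), -0.002 with the cap off.
- tin_mid (a point): Centre of a loose brass tin, 36 mm diameter, 30 mm high, standing in a corner on the hinge side of the caddy: leave alone.
- cog_mid (a point): Centre of a loose steel ring, 42 mm diameter, 12 mm high, lying in a corner on the hinge side of the caddy: leave alone.
- wrench_grip (a point): Handle of a loose wrench lying on the bench: leave alone.
- driver_grip (a point): Handle of a loose screwdriver lying on the bench: leave alone.
- oil_mid (a point): Mid-height of a loose amber bottle, 52 mm diameter, 150 mm high, on the bench: leave alone.
- cup_mid (a point): Mid-height of a loose steel cup, 76 mm diameter, 80 mm high, on the bench: leave alone.
- carton_mid (a point): Centre of a loose cardboard carton, 90 x 60 x 50 mm, on the bench: leave alone.

How it is judged:
On the way, in this order (a step that is already met when the one before it is completed fails the run):
1. the lid is folded up to upright (78 to 102 degrees) (value of joint lid between 1.36 and 1.78 rad), for 0.2 s.
2. the cap is pressed down by more than 3 mm (z of cap_center in the frame of bottle below 0.0944 m).
3. the cap is twisted by more than 50 degrees with its lugs still in the neck (angle between the x axis of cap_center and the x axis of bottle, either way round above 0.88 rad and z of cap_center in the frame of bottle below 0.105 m).
At the end, for the whole second after the job is handed in: Lid within 12 degrees of upright; fingers hold the cap still, level within 17 degrees, 40 to 140 mm above its seat, within 35 mm of the bottle's axis, cap and fingers clear of bottle, caddy, lid; every other thing within 30 mm of its start (all of step 1 and z of cap_center in the frame of bottle between 0.137 and 0.237 m and horizontal distance between cap_center and bottle below 0.035 m and angle between cap_center's own z axis and vertical below 0.3 rad and contact force between the fingers and cap above 1 N and contact force between each of cap, the fingers and bottle below 0.1 N and contact force between each of cap, the fingers and caddy below 0.1 N and linear speed of cap below 0.03 m/s and distance of each of tin_mid, cog_mid, wrench_grip, driver_grip, oil_mid, cup_mid, carton_mid from where it was at the start of the episode below 0.03 m); the arm keeps its last pose, push and grip.
It fails at once if another thing on the bench or in the caddy is moved by more than 40 mm (distance of any of tin_mid, cog_mid, wrench_grip, driver_grip, oil_mid, cup_mid, carton_mid from where it was at the start of the episode above 0.04 m).
It also fails if it takes over 56 s, if anything falls off the work surface, if the arm or the gripper's body presses on something with over 40 N, if the wrist force passes 120 N, or if a joint passes its speed limit or range.

## Working session

There is one attempt and no reset: what is moved stays moved. The work goes in short steps, Python scripts to look and compute and a tool call to move; the robot and the scene stay as the last step left them, time stands still between calls to the robot, and variables do not carry over. Pictures are saved under pics/ and viewed, and the job is handed in when it is done.

Besides the shell and the picture viewer there is one more tool, called after "Request:" by a JSON object that holds its "api" and its "payload". arm_command: Moves the arm, as the interface text tells. Its arguments: {"type":"object","properties":{"dp":{"type":"array"},"yaw":{"type":"array"},"jaw":{"type":"number"}},"required":["dp","yaw"]}

```bash
ls; mkdir -p pics
python3 - <<'E'
from bench import get_obs, snapshot, grip_depth
import cv2
o=get_obs(); print({k:o[k] for k in ('time_s','position','ee_rot','gripper_width')},grip_depth)
for n in ('side','top'):
    s=snapshot(n); cv2.imwrite(f'pics/{n}0.png',s['image'][:,:,::-1]); print(n,s['mtx'],s['k1'],s['xyz'],s['orientation'])
E
```

```text
pics
{'time_s': 0.0, 'position': array([0.17386037, 0.52150784, 0.20240817]), 'ee_rot': array([-3.14029633e+00, -3.52155751e-06,  2.81978553e+00]), 'gripper_width': 0.9959334954773054} 0.0187
side [[394.45316605   0.         284.36517862]
 [  0.         394.45316605 206.09358847]
 [  0.           0.           1.        ]] -0.04962249437987521 [ 0.64265668 -0.58808144  0.91177288] [ 0.63821351 -0.00458416  0.28125976]
top [[501.35616053   0.         280.19944865]
 [  0.         501.35616053 216.86103191]
 [  0.           0.           1.        ]] -0.15017459692639065 [ 0.15998938 -0.00284163  1.427747  ] [ 0.23699654  0.0043605  -1.65907756]
```

View pics/side0.png

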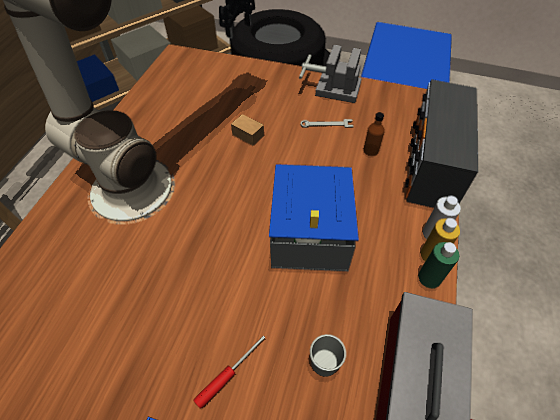

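View pics/top0.png

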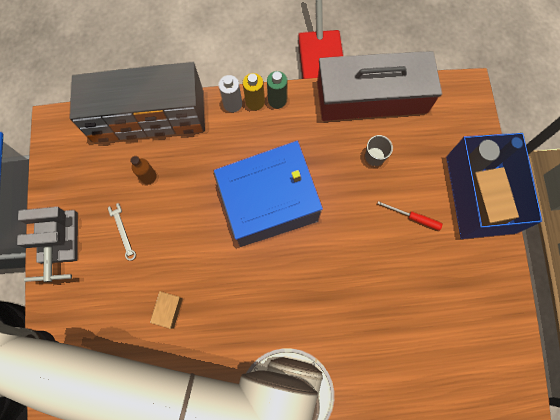

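```bash
cat > h.py <<'E'
import numpy as np, cv2
from scipy.spatial.transform import Rotation as R
def cam(s):
    Rm=R.from_euler('xyz',s['orientation']).as_matrix()
    return Rm@np.diag([1,-1,-1]), np.array(s['xyz']), np.array(s['mtx']), np.array([s['k1'],0,0,0],float)
def ray(s,uv):
    Rm,c,K,d=cam(s)
    p=cv2.undistortPoints(np.array([[uv]],float),K,d,None,None)[0,0]
    v=Rm@np.array([p[0],p[1],1]); return c,v/np.linalg.norm(v)
def onz(s,uv,z):
    c,v=ray(s,uv); return c+v*(z-c[2])/v[2]
def tri(pairs):
    A=np.zeros((3,3));b=np.zeros(3);rs=[ray(s,uv) for s,uv in pairs]
    for c,v in rs:
        P=np.eye(3)-np.outer(v,v);A+=P;b+=P@c
    x=np.linalg.solve(A,b)
    return x,[round(1000*np.linalg.norm((np.eye(3)-np.outer(v,v))@(x-c)),1) for c,v in rs]
def proj(s,p):
    Rm,c,K,d=cam(s)
    q=Rm.T@(np.array(p)-c)
    return cv2.projectPoints(q.reshape(1,1,3),np.zeros(3),np.zeros(3),K,d)[0][0,0]
def mask(s,lo,hi,roi=None):
    h=cv2.cvtColor(s['image'],cv2.COLOR_RGB2HSV); m=cv2.inRange(h,np.array(lo),np.array(hi))
    if roi:
        z=np.zeros_like(m);u0,v0,u1,v1=roi;z[v0:v1,u0:u1]=m[v0:v1,u0:u1];m=z
    return m
E
python3 - <<'E'
from h import *; from bench import snapshot
S=snapshot('side');T=snapshot('top')
for n,s,roi in (('s',S,(255,155,370,280)),('t',T,(200,130,335,255))):
    m=mask(s,(108,140,60),(125,255,255),roi); m=cv2.morphologyEx(m,cv2.MORPH_CLOSE,np.ones((9,9)))
    c=max(cv2.findContours(m,0,2)[0],key=cv2.contourArea)
    print(n,cv2.approxPolyDP(cv2.convexHull(c),5,True).reshape(-1,2).tolist())
    y=mask(s,(20,120,60),(35,255,255),roi);print(n,'y',cv2.boundingRect(y),cv2.connectedComponentsWithStats(y)[2:])
    im=s['image'][roi[1]:roi[3],roi[0]:roi[2],::-1]; cv2.imwrite(f'pics/{n}1.png',cv2.resize(im,None,fx=4.4,fy=4.4,interpolation=2))
E
```

```text
s [[276, 165], [351, 168], [357, 240], [269, 236]]
s y (310, 210, 9, 18) (array([[     0,      0,    560,    420, 235073],
       [   310,    210,      9,     18,    127]], dtype=int32), array([[279.48144194, 209.4951313 ],
       [313.8503937 , 218.51181102]]))
t [[297, 141], [321, 208], [235, 238], [214, 170]]
t y (292, 171, 8, 8) (array([[     0,      0,    560,    420, 235153],
       [   292,    171,      8,      8,     47]], dtype=int32), array([[279.49681271, 209.5070486 ],
       [295.44680851, 174.23404255]]))
```

View pics/s1.png

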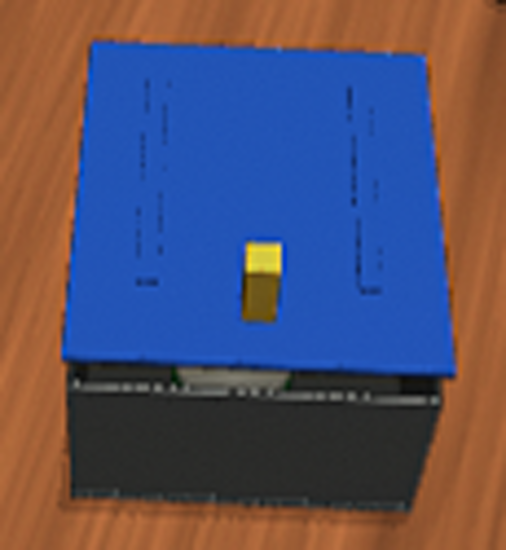

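View pics/t1.png

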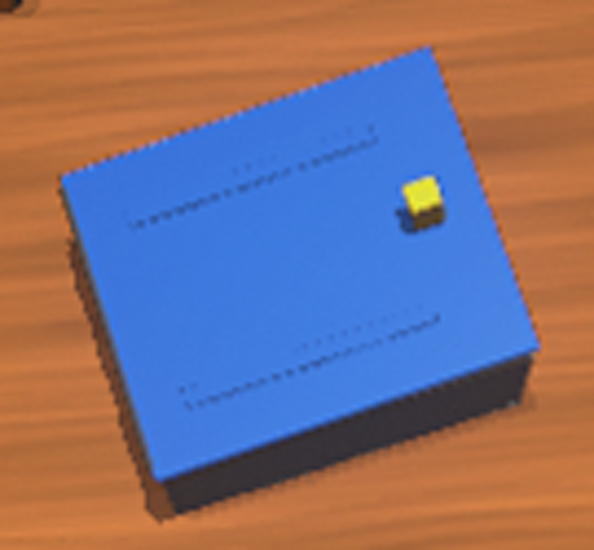

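Run:
```python
from h import *; from bench import snapshot,get_obs
S=snapshot('side');T=snapshot('top')
P={}
for n,a,b in (('front_lo',(269.5,236.2),(322,209)),('front_hi',(358.2,240.3),(298,140.7)),('back_hi',(351.8,167.6),(214.2,170)),('back_lo',(276,164.7),(235.8,239)),('griptop',(315,213.6),(296.1,174.3))):
    x,e=tri([(S,a),(T,b)]);P[n]=x;print(n,x.round(4),e)
f=(P['front_lo']+P['front_hi'])/2;b=(P['back_lo']+P['back_hi'])/2
print('len',np.linalg.norm(f-b),np.linalg.norm(P['front_lo']-P['front_hi']),np.linalg.norm(P['back_lo']-P['back_hi']))
d=f-b;print('front',f,'back',b,'elev deg',np.degrees(np.arctan2(d[2],np.hypot(*d[:2]))),'dir yaw',np.degrees(np.arctan2(d[1],d[0])))
w=P['front_lo']-P['front_hi'];w2=P['back_lo']-P['back_hi'];print(np.degrees(np.arctan2(w[1],w[0])),np.degrees(np.arctan2(w2[1],w2[0])))
o=get_obs();print(R.from_euler('xyz',o['ee_rot']).as_matrix().round(3),o['position'])
# other things
for n,s in (('wr',(128,255)),):pass
```

```text
front_lo [ 0.4799 -0.1358  0.1496] [np.float64(0.5), np.float64(0.5)]
front_hi [ 0.6762 -0.0915  0.1521] [np.float64(0.3), np.float64(0.3)]
back_hi [0.6216 0.144  0.1288] [np.float64(0.9), np.float64(0.9)]
back_lo [0.4243 0.0977 0.1279] [np.float64(0.6), np.float64(0.6)]
griptop [ 0.5685 -0.0745  0.1904] [np.float64(0.9), np.float64(0.9)]
len 0.24193777066676206 0.20127066788288095 0.20266841479836695
front [ 0.57802793 -0.11366968  0.15084278] back [0.5229264  0.12083212 0.1283348 ] elev deg 5.338065787876345 dir yaw -76.77692974644883
-167.2977353516895 -166.7961162976123
[[-0.949  0.316 -0.   ]
 [ 0.316  0.949 -0.   ]
 [-0.    -0.    -1.   ]] [0.17391908 0.52167466 0.20284777]
```

```bash
cat >> h.py <<'E'
def rel(o,p,yy=None):
    """world target TCP p -> dp mm in tool axes; yy= desired tool-y heading deg"""
    M=R.from_euler('xyz',o['ee_rot']).as_matrix()
    d=M.T@(np.array(p)-o['position'])*1000
    cur=np.degrees(np.arctan2(M[1,1],M[0,1]))
    t=None
    if yy is not None:
        t=-np.radians((yy-cur+180)%360-180)
    return d.round(1),cur,t
E
python3 - <<'E'
from h import *; from bench import get_obs
print(rel(get_obs(),(0.569,-0.076,0.26),13.0))
E
```

```text
(array([-563.8, -442.1,  -56.9]), np.float64(71.56243026191086), np.float64(1.0221072260399098))
```

Request:
{"api": "arm_command", "payload": {"dp": [[0,0,-57],[-45,-35,-57],[-90,-71,-57],[-141,-110,-57],[-192,-150,-57],[-243,-190,-57],[-294,-230,-57],[-345,-270,-57],[-396,-310,-57],[-447,-350,-57],[-500,-392,-57],[-540,-424,-57]], "yaw": [0,0.09,0.18,0.27,0.36,0.46,0.56,0.66,0.76,0.86,0.95,1.02]}}

```text
time_s: 1.8
position: [0.5478, -0.0454, 0.2602]
ee_rot: [3.141, 0.0, 1.797]
ft_force: [0.9, 0.7, 0.3]
gripper_width: 1.004
```

Run:
```python
from h import *; from bench import get_obs
o=get_obs();print(rel(o,(0.569,-0.076,0.16),13.0),o['position'],o['qpos'])
```

```text
(array([-34.6,  13.7, 100.2]), np.float64(12.959932786521804), np.float64(-0.0006993047972942112)) [ 0.54782791 -0.04537073  0.26019383] [-8.27064167e-02  1.16224946e-01  3.20172799e-01  1.77419523e+00
  1.32825030e-04  1.26189646e+00]
```

Request:
{"api": "arm_command", "payload": {"dp": [[-20,8,0],[-35,14,0],[-35,14,30],[-35,14,60],[-35,14,60]], "yaw": [0,0,0,0,0]}}

```text
time_s: 2.42
position: [0.5675, -0.0736, 0.1983]
ee_rot: [-3.138, -0.001, 1.801]
ft_force: [0.4, -0.7, -0.5]
gripper_width: 1.001
```

Run:
```python
from h import *; from bench import get_obs,snapshot
o=get_obs();print(rel(o,(0.569,-0.076,0.16),13.0),o['position'])
s=snapshot('side');roi=(235,120,375,250)
cv2.imwrite('pics/s2.png',cv2.resize(s['image'][roi[1]:roi[3],roi[0]:roi[2],::-1],None,fx=4,fy=4))
```

```text
(array([-2.8,  1.1, 38.3]), np.float64(13.173126073475412), np.float64(0.003021620003195381)) [ 0.56746444 -0.07358262  0.19832058]
```

View pics/s2.png

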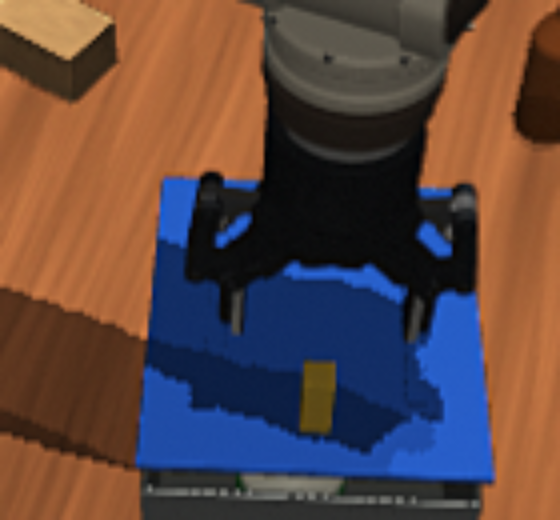

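Request:
{"api": "arm_command", "payload": {"dp": [[-2,1,20],[-2,1,38],[-2,1,38],[-2,1,38]], "yaw": [0,0,0,0]}}

```text
time_s: 2.98
position: [0.5705, -0.0758, 0.164]
ee_rot: [3.14, 0.001, 1.8]
ft_force: [0.4, -0.1, 0.9]
gripper_width: 1.002
```

Request:
{"api": "arm_command", "payload": {"dp": [[0,0,0],[0,0,0],[0,0,0],[0,0,0],[0,0,0],[0,0,0],[0,0,0],[0,0,0]], "yaw": [0,0,0,0,0,0,0,0], "jaw": 1}}

```text
time_s: 3.98
position: [0.5694, -0.0763, 0.1621]
ee_rot: [-3.14, 0.0, 1.8]
ft_force: [-5.2, -2.4, 2.0]
gripper_width: 0.175
```

Run:
```python
from h import *; from bench import get_obs,snapshot
o=get_obs();print(rel(o,(0.569,-0.076,0.16),13.0),o['position'],o['gripper_width']*85,o['ft_force'],o['torque'])
M=R.from_euler('xyz',o['ee_rot']).as_matrix()
u=np.array([.227,-.974]);
a0=5.4;H=np.array([.5235,.119])
def P(a):
    a=np.radians(a);h=.205*np.cos(a)-.035*np.sin(a)
    return np.array([u[0]*h,u[1]*h,.205*np.sin(a)+.035*np.cos(a)])
for a in list(range(10,93,4)):
    print(a,(M.T@(P(a)-P(a0))*1000).round(0))
s=snapshot('side');roi=(235,120,375,250)
cv2.imwrite('pics/s3.png',cv2.resize(s['image'][roi[1]:roi[3],roi[0]:roi[2],::-1],None,fx=4,fy=4))
```

```text
(array([ 0.3, -0.3,  2.1]), np.float64(13.104224709362256), np.float64(0.001819064340305533)) [ 0.56940886 -0.07625803  0.16205278] 14.887250828524069 [-5.21354519 -2.42241711  1.97542155] [-0.51455715  0.98437663  0.03439027]
10 [  5.  -0. -16.]
14 [ 10.  -0. -29.]
18 [ 17.  -0. -43.]
22 [ 24.  -0. -55.]
26 [ 32.  -0. -67.]
30 [ 41.  -0. -79.]
34 [ 50.  -0. -90.]
38 [  61.   -0. -100.]
42 [  72.   -0. -109.]
46 [  84.   -0. -118.]
50 [  96.   -0. -125.]
54 [ 109.   -0. -132.]
58 [ 122.   -0. -138.]
62 [ 135.   -0. -143.]
66 [ 149.   -0. -147.]
70 [ 164.   -0. -151.]
74 [ 178.   -0. -153.]
78 [ 192.   -0. -154.]
82 [ 207.   -0. -154.]
86 [ 221.   -0. -153.]
90 [ 236.   -0. -151.]
```

View pics/s3.png

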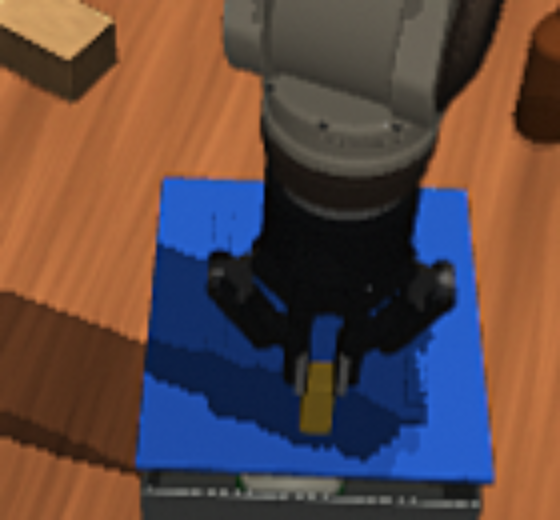

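Request:
{"api": "arm_command", "payload": {"dp": [[2,0,-8],[5,0,-16],[10,0,-29],[17,0,-43],[24,0,-55],[32,0,-67],[41,0,-79],[50,0,-90],[50,0,-90],[50,0,-90]], "yaw": [0,0,0,0,0,0,0,0,0,0]}}

```text
time_s: 5.28
position: [0.5569, -0.0238, 0.2502]
ee_rot: [-3.137, -0.007, 1.802]
ft_force: [-9.0, 14.3, -15.5]
gripper_width: 0.159
```

Run:
```python
from h import *; from bench import get_obs,snapshot
o=get_obs();print(o['position'],o['gripper_width']*85,o['ft_force'],o['torque'])
s=snapshot('side');roi=(235,90,375,250)
cv2.imwrite('pics/s4.png',cv2.resize(s['image'][roi[1]:roi[3],roi[0]:roi[2],::-1],None,fx=3.5,fy=3.5))
```

```text
[ 0.55690667 -0.02384944  0.25022158] 13.506492425625137 [ -8.97355981  14.28294667 -15.52083068] [ 2.84840863  1.72510503 -0.04818058]
```

View pics/s4.png

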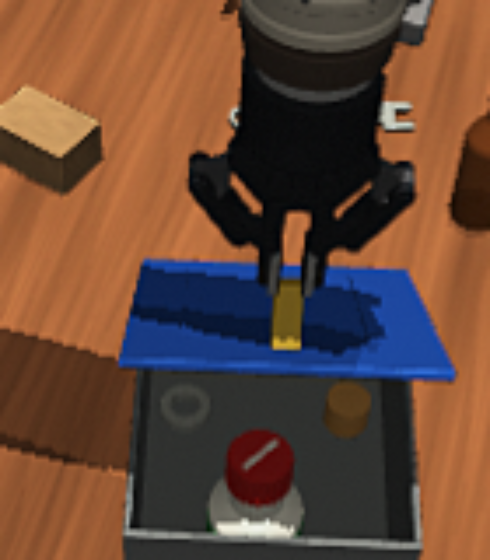

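Request:
{"api": "arm_command", "payload": {"dp": [[11,0,-10],[22,0,-19],[34,0,-28],[46,0,-35],[59,0,-42],[72,0,-48],[85,0,-53],[99,0,-57],[114,0,-61],[114,0,-61]], "yaw": [0,0,0,0,0,0,0,0,0,0]}}

```text
time_s: 6.58
position: [0.531, 0.0856, 0.3105]
ee_rot: [-3.134, -0.003, 1.802]
ft_force: [-8.3, 4.6, -22.8]
gripper_width: 0.138
```

Run:
```python
from h import *; from bench import get_obs,snapshot
o=get_obs();print(o['position'],o['gripper_width']*85,o['ft_force'],o['torque'])
s=snapshot('side');roi=(235,60,375,250)
cv2.imwrite('pics/s5.png',cv2.resize(s['image'][roi[1]:roi[3],roi[0]:roi[2],::-1],None,fx=3,fy=3))
```

```text
[0.53098185 0.08563024 0.31051783] 11.728038230174409 [ -8.34652413   4.59359999 -22.81975728] [ 0.8257884   1.63568807 -0.06785805]
```

View pics/s5.png

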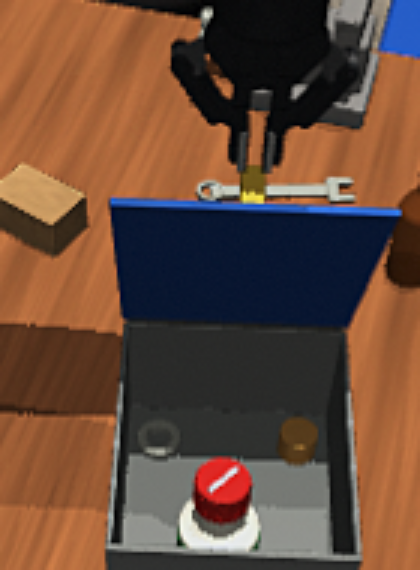

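Request:
{"api": "arm_command", "payload": {"dp": [[10,0,2],[21,0,2],[32,0,2],[43,0,2],[54,0,3],[64,0,4],[72,0,5],[72,0,5]], "yaw": [0,0,0,0,0,0,0,0]}}

```text
time_s: 7.62
position: [0.515, 0.1548, 0.3121]
ee_rot: [3.137, -0.001, 1.801]
ft_force: [-12.9, -0.1, 17.1]
gripper_width: 0.135
```

Run:
```python
from h import *; from bench import get_obs,snapshot
o=get_obs();print(o['position'],o['gripper_width']*85,o['ft_force'],o['torque'])
s=snapshot('side');roi=(235,60,375,250)
cv2.imwrite('pics/s6.png',cv2.resize(s['image'][roi[1]:roi[3],roi[0]:roi[2],::-1],None,fx=3,fy=3))
s=snapshot('top');roi=(130,100,340,270)
cv2.imwrite('pics/t6.png',cv2.resize(s['image'][roi[1]:roi[3],roi[0]:roi[2],::-1],None,fx=3.5,fy=3.5))
```

```text
[0.51503013 0.15479154 0.31209791] 11.450942055702841 [-12.89678969  -0.05160637  17.08823235] [-0.17893856  2.42290167 -0.1140973 ]
```

View pics/s6.png

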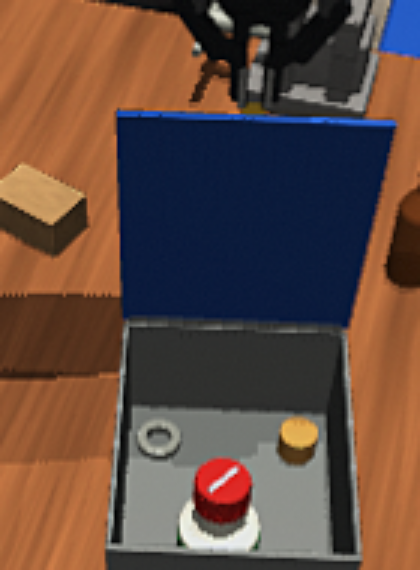

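View pics/t6.png

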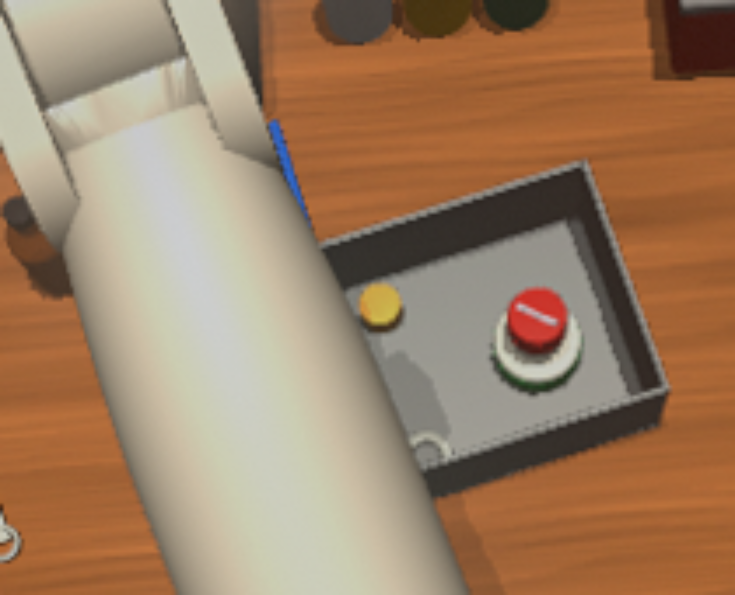

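Run:
```python
from h import *; from bench import get_obs,snapshot
s=snapshot('side')
u=np.array([.227,-.974,0]);w=np.array([.974,.227,0]);H=np.array([.5235,.119,.125])
roi=(260,80,380,180)
m=mask(s,(108,140,30),(125,255,255),roi);c=max(cv2.findContours(m,0,2)[0],key=cv2.contourArea)
print(cv2.approxPolyDP(cv2.convexHull(c),3,True).reshape(-1,2).tolist())
for uv in [((274.3+366)/2,(97.5+101.3)/2),((274.5+365.5)/2,(99+103.5)/2)]:
    c,v=ray(s,uv);t=w@(H-c)/(w@v);p=c+t*v-H
    print(uv,'u',p@u,'z',p[2],'ang',np.degrees(np.arctan2(p[2],p@u)),np.hypot(p@u,p[2]))
```

```text
[[274, 97], [365, 100], [350, 168], [276, 165]]
(320.15, 99.4) u 0.008145246189888536 z 0.23219105384991612 ang 87.99089186465653 0.23233387726164376
(320.0, 101.25) u 0.008963647474915008 z 0.22777331988820448 ang 87.74638095839397 0.2279496265163619
```

Request:
{"api": "arm_command", "payload": {"dp": [[0,0,0],[0,0,0],[0,0,0],[0,0,0],[0,0,0],[0,0,0]], "yaw": [0,0,0,0,0,0], "jaw": 0}}

```text
time_s: 8.52
position: [0.5165, 0.1539, 0.308]
ee_rot: [-3.141, -0.0, 1.8]
ft_force: [-0.2, -0.3, 0.1]
gripper_width: 1.001
```

Request:
{"api": "arm_command", "payload": {"dp": [[0,0,-25],[0,0,-60],[0,0,-100],[0,0,-120],[0,0,-120]], "yaw": [0,0,0,0,0]}}

```text
time_s: 9.15
position: [0.517, 0.154, 0.4288]
ee_rot: [3.139, -0.0, 1.8]
ft_force: [-0.0, -0.1, -0.4]
gripper_width: 1.003
```

Run:
```python
from h import *; from bench import get_obs,snapshot
o=get_obs();print(o['position'],o['gripper_width'],o['qpos'],o['ft_force'])
S=snapshot('side');T=snapshot('top')
cv2.imwrite('pics/s7.png',S['image'][:,:,::-1])
for n,s,roi in (('s',S,(250,60,375,290)),('t',T,(230,140,330,240))):
    r1=mask(s,(0,120,60),(8,255,255),roi)|mask(s,(172,120,60),(180,255,255),roi)
    print(n,cv2.connectedComponentsWithStats(r1)[2:])
    f=560/(roi[3]-roi[1]); cv2.imwrite(f'pics/{n}8.png',cv2.resize(s['image'][roi[1]:roi[3],roi[0]:roi[2],::-1],None,fx=f,fy=f));print(n,f)
```

```text
[0.51703105 0.15404634 0.42883135] 1.0034421381517205 [ 2.89573218e-01  3.28372972e-01  9.43038807e-01  2.18331046e+00
 -6.29106381e-06  1.63140385e+00] [-0.01660059 -0.14917295 -0.38792474]
s (array([[     0,      0,    560,    420, 234875],
       [   273,     97,      1,      2,      2],
       [   367,    102,      1,      1,      1],
       [   366,    105,      1,      1,      1],
       [   365,    109,      1,      1,      1],
       [   364,    113,      1,      1,      1],
       [   363,    117,      1,      1,      1],
       [   363,    119,      1,      1,      1],
       [   362,    122,      1,      2,      2],
       [   360,    131,      1,      1,      1],
       [   358,    138,      1,      2,      2],
       [   357,    142,      1,      2,      2],
       [   356,    147,      1,      1,      1],
       [   354,    156,      1,      1,      1],
       [   353,    160,      1,      1,      1],
       [   275,    165,      1,      1,      1],
       [   300,    213,     19,     22,    306]], dtype=int32), array([[279.45664715, 209.4887025 ],
       [273.        ,  97.5       ],
       [367.        , 102.        ],
       [366.        , 105.        ],
       [365.        , 109.        ],
       [364.        , 113.        ],
       [363.        , 117.        ],
       [363.        , 119.        ],
       [362.        , 122.5       ],
       [360.        , 131.        ],
       [358.        , 138.5       ],
       [357.        , 142.5       ],
       [356.        , 147.        ],
       [354.        , 156.        ],
       [353.        , 160.        ],
       [275.        , 165.        ],
       [308.60784314, 223.25163399]]))
s 2.4347826086956523
t (array([[     0,      0,    560,    420, 234971],
       [   275,    182,     17,     19,    229]], dtype=int32), array([[279.49658468, 209.51775751],
       [283.00436681, 191.27947598]]))
t 5.6
```

View pics/s8.png

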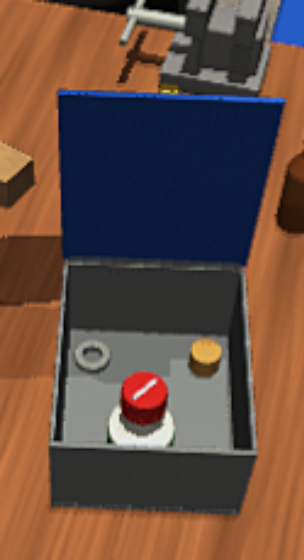

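View pics/t8.png

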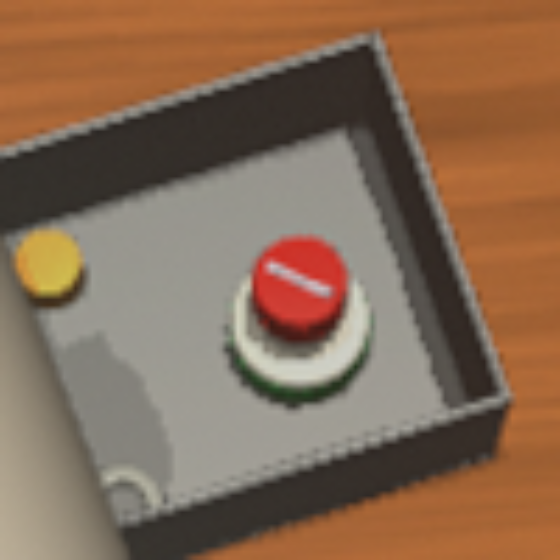

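Run:
```python
from h import *; from bench import get_obs,snapshot
S=snapshot('side');T=snapshot('top')
def bar(s,roi):
    m=mask(s,(0,0,110),(180,130,255),roi); n,l,st,ce=cv2.connectedComponentsWithStats(m)
    return [(st[i].tolist(),ce[i].round(2).tolist()) for i in range(1,n) if st[i][4]>4]
print(bar(S,(298,211,320,227)));print(bar(T,(276,184,291,195)))
for uv,s in (((309.3,219.4),S),((283.2,190),T)): print(onz(s,uv,.114))
print(tri([(S,(309.3,219.4)),(T,(283.2,190))]))
```

```text
[([298, 211, 22, 16, 114], [307.88, 214.96]), ([304, 215, 11, 10, 28], [308.75, 219.5])]
[([277, 187, 12, 6, 27], [282.78, 189.41])]
[ 0.55204724 -0.04046039  0.114     ]
[ 0.55105442 -0.03993464  0.114     ]
(array([ 0.55167482, -0.03982945,  0.11280683]), [np.float64(0.3), np.float64(0.3)])
```

Run:
```python
from h import *; from bench import get_obs,snapshot
S=snapshot('side');T=snapshot('top')
print(onz(S,(308.75,219.5),.114),onz(T,(282.8,189.4),.114),tri([(S,(308.75,219.5)),(T,(282.8,189.4))]))
a=onz(T,(277,187),.114);b=onz(T,(288.5,192),.114);print(np.degrees(np.arctan2(*(b-a)[1::-1])))
o=get_obs();print(o['position'])
for p in ((.552,-.04,.43),(.552,-.04,.22)): print(rel(o,p,-10))
```

```text
[ 0.55082087 -0.04112962  0.114     ] [ 0.55285587 -0.03899916  0.114     ] (array([ 0.55184482, -0.03968274,  0.11319417]), [np.float64(1.4), np.float64(1.4)])
-119.53107599304937
[0.51619529 0.15380632 0.42736753]
(array([-196.9,   -9.1,   -2.6]), np.float64(13.121838155316901), np.float64(0.40355220492353205))
(array([-196.9,   -8.9,  207.4]), np.float64(13.121838155316901), np.float64(0.40355220492353205))
```

Request:
{"api": "arm_command", "payload": {"dp": [[-40,-2,0],[-90,-4,0],[-140,-6,0],[-180,-8,0],[-197,-9,0],[-197,-9,40],[-197,-9,90],[-197,-9,140],[-197,-9,180],[-197,-9,200],[-197,-9,200],[-197,-9,200]], "yaw": [0.1,0.2,0.3,0.4,0.5,0.57,0.57,0.57,0.57,0.57,0.57,0.57]}}

```text
time_s: 10.95
position: [0.5524, -0.04, 0.2291]
ee_rot: [3.141, -0.0, 1.23]
ft_force: [-0.2, -0.7, -0.3]
gripper_width: 1.0
```

Run:
```python
from h import *; from bench import get_obs,snapshot
o=get_obs();print(o['position'],o['gripper_width'],o['qpos'],o['ft_force']);print(rel(o,(.552,-.04,.083),-20))
S=snapshot('side');roi=(210,60,390,290)
cv2.imwrite('pics/s9.png',cv2.resize(S['image'][roi[1]:roi[3],roi[0]:roi[2],::-1],None,fx=2.5,fy=2.5))
T=snapshot('top');cv2.imwrite('pics/t9.png',T['image'][60:330,130:400,::-1])
```

```text
[ 0.55242903 -0.04002898  0.2290848 ] 0.9997304546308758 [-7.23563894e-02  1.06987186e-01  2.48451510e-01  1.71118939e+00
  4.04052088e-05  1.83949181e+00] [-0.24415671 -0.67744841 -0.31418465]
(array([ -0.2,  -0.6, 146.1]), np.float64(-19.540841155114855), np.float64(0.008013833632899587))
```

View pics/s9.png

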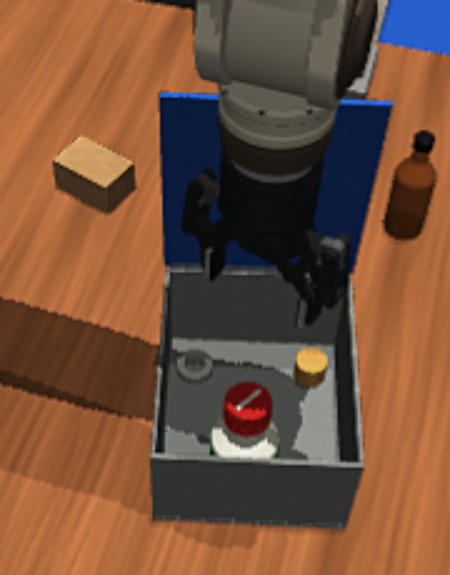

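View pics/t9.png

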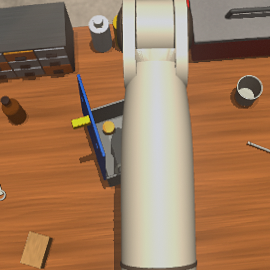

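Run:
```python
from h import *; from bench import get_obs,snapshot
T=snapshot('top')
cv2.imwrite('pics/t10.png',cv2.resize(T['image'][120:260,190:270,::-1],None,fx=4.2,fy=4.2))
```

```text
(no output)
```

View pics/t10.png

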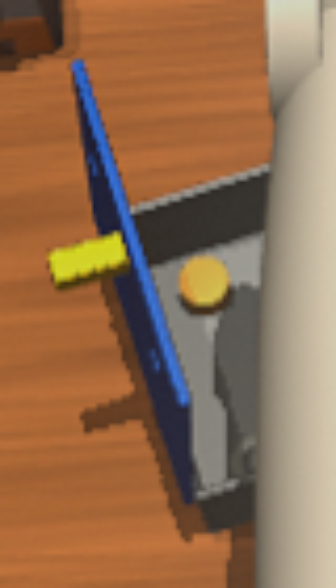

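Run:
```python
from h import *; from bench import get_obs,snapshot
T=snapshot('top');u=np.array([.227,-.974,0]);H=np.array([.5235,.119,.125])
for uv in ((209.2,134),(234.4,215.5)):
    p=onz(T,uv,.367);h=(p-H)@u;print(p,h,90-np.degrees(np.arctan2(h,.242)))
```

```text
[0.62418215 0.12364329 0.367     ] 0.01833228624887379 85.66793250932868
[0.42756751 0.07842975 0.367     ] 0.01773874372183236 85.80768301403674
```

Request:
{"api": "arm_command", "payload": {"dp": [[0,0,40],[0,0,80],[0,0,110],[0,0,130],[0,0,146],[0,0,146],[0,0,146]], "yaw": [0,0,0,0,0,0,0]}}

```text
time_s: 12.02
position: [0.5529, -0.0401, 0.0831]
ee_rot: [3.14, -0.0, 1.23]
ft_force: [-0.2, 0.0, 1.8]
gripper_width: 0.999
```

Run:
```python
from h import *; from bench import get_obs,snapshot
o=get_obs();print(o['position'],o['gripper_width'],o['ft_force']);print(rel(o,(.552,-.04,.083),-20))
S=snapshot('side');roi=(250,120,370,290)
cv2.imwrite('pics/s11.png',cv2.resize(S['image'][roi[1]:roi[3],roi[0]:roi[2],::-1],None,fx=3.5,fy=3.5))
```

```text
[ 0.55289468 -0.04007409  0.08311471] 0.998812109808542 [-0.21847058  0.03105755  1.77288747]
(array([-0.2, -0.9,  0.1]), np.float64(-19.53839599347587), np.float64(0.008056509754243641))
```

View pics/s11.png

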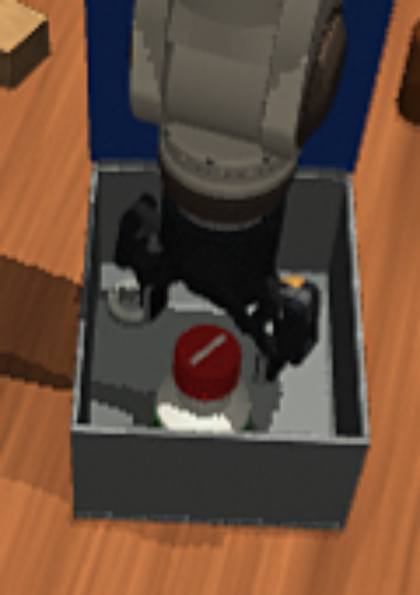

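Run:
```python
from h import *; from bench import get_obs,snapshot
o=get_obs();S=snapshot('side');p=o['position'];h=np.radians(-19.5);y=np.array([np.cos(h),np.sin(h),0])
im=S['image'][:,:,::-1].copy();roi=(270,180,350,245)
f=9;im=cv2.resize(im[roi[1]:roi[3],roi[0]:roi[2]],None,fx=f,fy=f,interpolation=2)
for k in (-.043,.043):
  for dz in (0,.013,.025):
    q=proj(S,p+k*y+[0,0,dz]);print(k,dz,q.round(1));cv2.circle(im,tuple(int(x) for x in (q-roi[:2]+.5)*f),3,(0,255,0),-1)
for z in (.09,.114):
  q=proj(S,[.552,-.04,z]);cv2.circle(im,tuple(int(x) for x in (q-roi[:2]+.5)*f),3,(255,255,0),-1)
cv2.imwrite('pics/s12.png',im)
```

```text
-0.043 0 [295.  218.1]
-0.043 0.013 [295.1 215.2]
-0.043 0.025 [295.3 212.4]
0.043 0 [323.5 234.7]
0.043 0.013 [323.9 231.9]
0.043 0.025 [324.3 229.2]
```

View pics/s12.png

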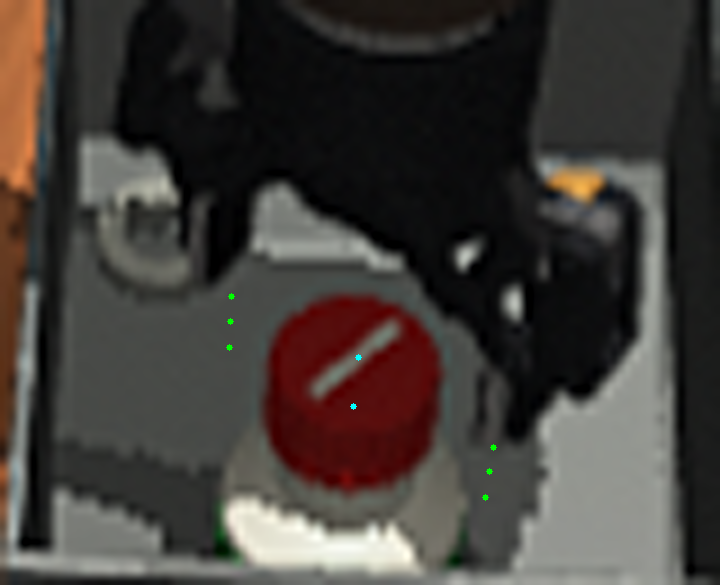

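Request:
{"api": "arm_command", "payload": {"dp": [[0,0,3],[0,0,3],[0,0,3]], "yaw": [0,0,0]}}

```text
time_s: 12.5
position: [0.5524, -0.04, 0.0791]
ee_rot: [3.142, 0.0, 1.23]
ft_force: [-1.1, 0.1, -0.2]
gripper_width: 0.998
```

Request:
{"api": "arm_command", "payload": {"dp": [[0,0,0],[0,0,0],[0,0,0],[0,0,0],[0,0,0],[0,0,0],[0,0,0]], "yaw": [0,0,0,0,0,0,0], "jaw": 1}}

```text
time_s: 13.38
position: [0.5524, -0.04, 0.0792]
ee_rot: [3.142, -0.0, 1.23]
ft_force: [-1.9, 0.1, 5.4]
gripper_width: 0.498
```

Run:
```python
from h import *; from bench import get_obs,snapshot
o=get_obs();print(o['position'],o['gripper_width']*85,o['ft_force'],o['torque'])
S=snapshot('side');roi=(265,165,355,245)
cv2.imwrite('pics/s13.png',cv2.resize(S['image'][roi[1]:roi[3],roi[0]:roi[2],::-1],None,fx=7,fy=7,interpolation=2))
```

```text
[ 0.55239887 -0.04001022  0.07915295] 42.320705826437425 [-1.87053017  0.06343818  5.39746214] [0.1993026  0.48263293 0.02639547]
```

View pics/s13.png

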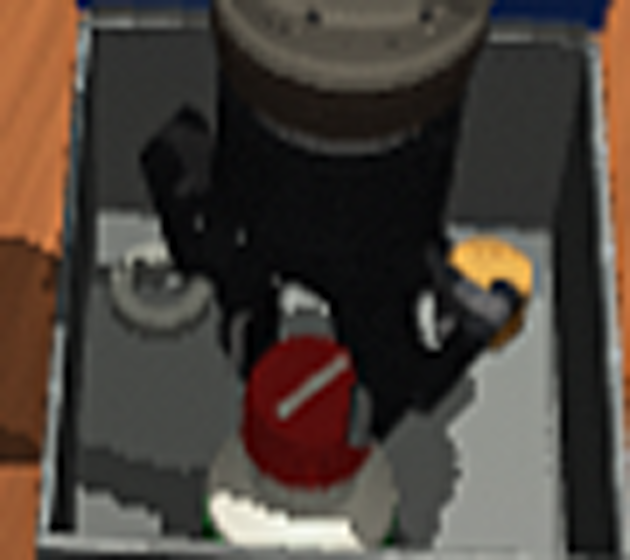

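Request:
{"api": "arm_command", "payload": {"dp": [[0,0,2],[0,0,4],[0,0,5],[0,0,5],[0,0,5]], "yaw": [0,0,0,0,0]}}

```text
time_s: 14.05
position: [0.5524, -0.04, 0.0747]
ee_rot: [3.141, -0.0, 1.23]
ft_force: [-4.4, 1.2, 8.6]
gripper_width: 0.494
```

Request:
{"api": "arm_command", "payload": {"dp": [[0,0,1],[0,0,1],[0,0,1],[0,0,1],[0,0,1],[0,0,1]], "yaw": [0,0,-0.1,-0.2,-0.35,-0.35]}}

```text
time_s: 14.8
position: [0.5536, -0.0402, 0.0743]
ee_rot: [3.138, 0.0, 1.582]
ft_force: [0.3, 0.4, 10.3]
gripper_width: 0.498
```

Run:
```python
from h import *; from bench import get_obs,snapshot
o=get_obs();print(o['position'],o['gripper_width']*85,o['ft_force'],o['torque'],rel(o,o['position'])[1])
S=snapshot('side');roi=(265,165,355,245)
cv2.imwrite('pics/s14.png',cv2.resize(S['image'][roi[1]:roi[3],roi[0]:roi[2],::-1],None,fx=7,fy=7,interpolation=2))
```

```text
[ 0.55358105 -0.04024364  0.07430268] 42.33863739824075 [ 0.25113045  0.40174071 10.31342106] [-0.02564723 -0.09843024  0.02452775] 0.6306878976887319
```

View pics/s14.png

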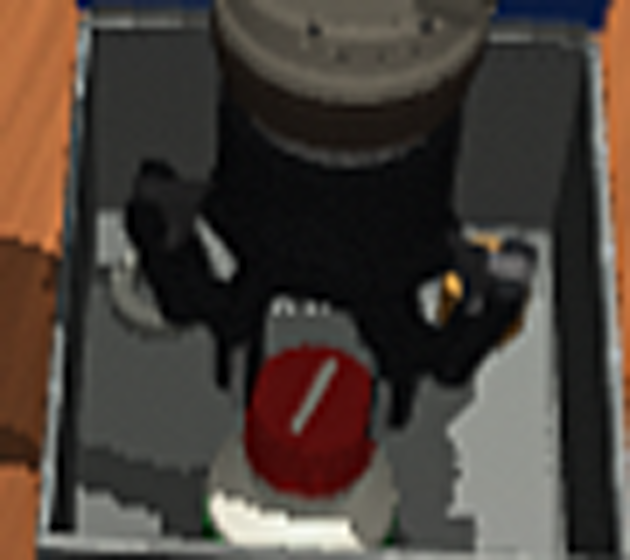

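Request:
{"api": "arm_command", "payload": {"dp": [[0,0,0],[0,0,0],[0,0,0],[0,0,0],[0,0,0],[0,0,0],[0,0,0],[0,0,0],[0,0,0]], "yaw": [-0.14,-0.28,-0.42,-0.56,-0.7,-0.84,-0.98,-0.98,-0.98]}}

```text
time_s: 15.98
position: [0.5537, -0.0402, 0.0744]
ee_rot: [3.14, 0.003, 2.56]
ft_force: [0.5, 0.4, 9.4]
gripper_width: 0.493
```

Run:
```python
from h import *; from bench import get_obs,snapshot
o=get_obs();print(o['position'],o['gripper_width']*85,o['ft_force'],o['torque'],rel(o,o['position'])[1])
S=snapshot('side');roi=(265,165,355,245)
cv2.imwrite('pics/s15.png',cv2.resize(S['image'][roi[1]:roi[3],roi[0]:roi[2],::-1],None,fx=7,fy=7,interpolation=2))
m=mask(S,(0,0,90),(180,110,255),(300,214,318,230));n,l,st,ce=cv2.connectedComponentsWithStats(m);print(st[1:],ce[1:])
```

```text
[ 0.55369163 -0.04016575  0.07438083] 41.87667216308946 [0.5050413  0.35907064 9.42620191] [ 0.04643206 -0.13635512  0.0278546 ] 56.66981311125908
[[308 218   5   8  13]] [[309.92307692 221.69230769]]
```

View pics/s15.png

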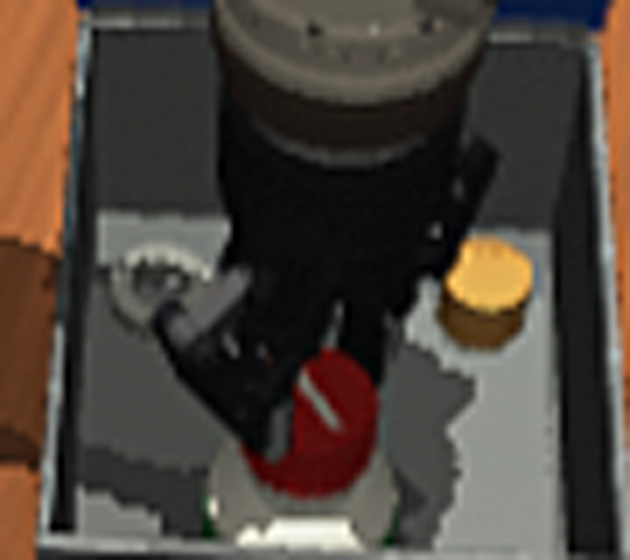

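Run:
```python
from h import *; from bench import snapshot
S=snapshot('side');g=lambda x,y:onz(S,(265+x/7-.5,165+y/7-.5),.109)
a,b=g(300,374),g(340,431);d=b-a;print(np.degrees(np.arctan2(d[1],d[0])),np.linalg.norm(d))
a,b=g(279,415),g(350,353);d=b-a;print('before',np.degrees(np.arctan2(d[1],d[0])),np.linalg.norm(d))
```

```text
-45.39108288315681 0.02754029302822731
before 61.74622848544275 0.03734735561101575
```

Request:
{"api": "arm_command", "payload": {"dp": [[0,0,0],[0,0,-3],[0,0,-6],[0,0,-10],[0,0,-14],[0,0,-18],[0,0,-18]], "yaw": [-0.04,-0.04,-0.04,-0.04,-0.04,-0.04,-0.04]}}

```text
time_s: 16.95
position: [0.5524, -0.0401, 0.0912]
ee_rot: [-3.142, 0.0, 2.6]
ft_force: [0.5, -0.1, -1.1]
gripper_width: 0.499
```

Run:
```python
from h import *; from bench import get_obs,snapshot
o=get_obs();print(o['position'],o['gripper_width']*85,o['ft_force'],o['torque'],rel(o,o['position'])[1])
S=snapshot('side');roi=(265,165,355,245)
cv2.imwrite('pics/s16.png',cv2.resize(S['image'][roi[1]:roi[3],roi[0]:roi[2],::-1],None,fx=7,fy=7,interpolation=2))
```

```text
[ 0.5523938  -0.04005558  0.09116663] 42.43023678260255 [ 0.51402766 -0.07547432 -1.06287179] [-0.0324126   0.00977415  0.04659694] 58.95747274689347
```

View pics/s16.png

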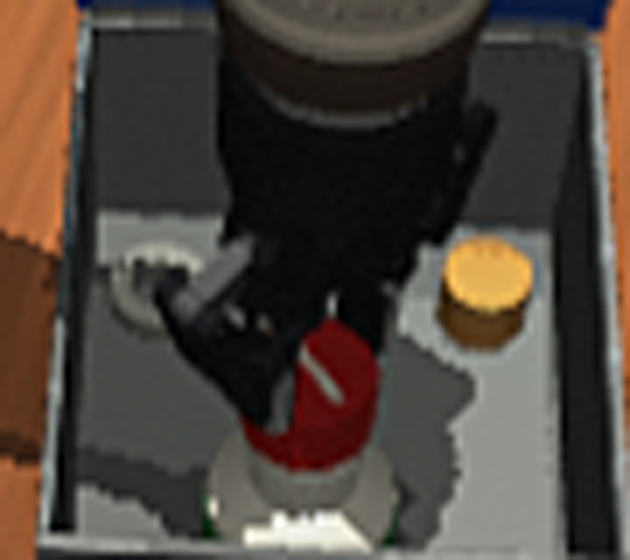

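Request:
{"api": "arm_command", "payload": {"dp": [[0,0,-6],[0,0,-14],[0,0,-24],[0,0,-34],[0,0,-44],[0,0,-54],[0,0,-62],[0,0,-68],[0,0,-68],[0,0,-68],[0,0,-68],[0,0,-68]], "yaw": [0,0,0,0,0,0,0,0,0,0,0,0]}}

```text
time_s: 18.5
position: [0.5523, -0.04, 0.1589]
ee_rot: [-3.141, -0.0, 2.6]
ft_force: [-0.2, 0.6, -0.2]
gripper_width: 0.498
```

Run:
```python
from h import *; from bench import get_obs,snapshot
o=get_obs();print(o['position'],o['gripper_width']*85,o['ft_force'],o['torque'],o['time_s'],abs(o['qvel']).max())
S=snapshot('side');roi=(235,75,375,255)
cv2.imwrite('pics/s17.png',cv2.resize(S['image'][roi[1]:roi[3],roi[0]:roi[2],::-1],None,fx=3.3,fy=3.3,interpolation=2))
cv2.imwrite('pics/s18.png',S['image'][:,:,::-1])
T=snapshot('top');cv2.imwrite('pics/t17.png',T['image'][:,:,::-1])
r1=mask(S,(0,120,60),(8,255,255),(280,120,340,250))|mask(S,(172,120,60),(180,255,255),(280,120,340,250))
print(cv2.boundingRect(r1))
for z in (.170,.194): print(proj(S,[.552,-.04,z]))
```

```text
[ 0.55226739 -0.04002674  0.15885743] 42.346364519035994 [-0.2252639   0.63933657 -0.23848272] [-0.041053   -0.00088144  0.01873553] 18.5 0.004022707885089646
(300, 193, 21, 24)
[310.65103193 205.65928131]
[311.25790772 199.42239812]
```

View pics/s17.png

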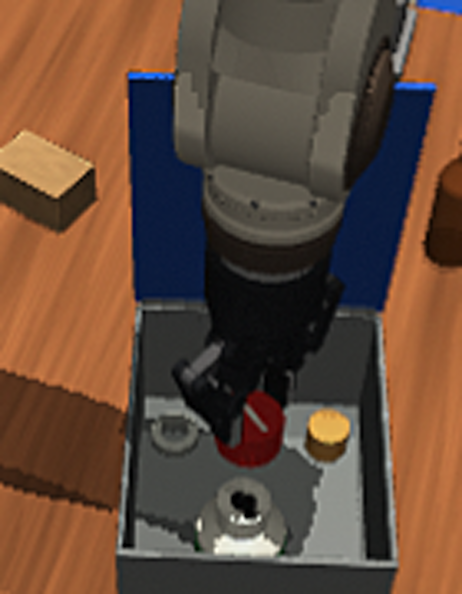

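View pics/s18.png

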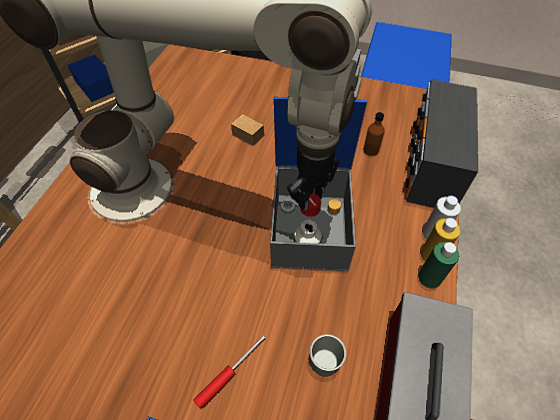

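View pics/t17.png

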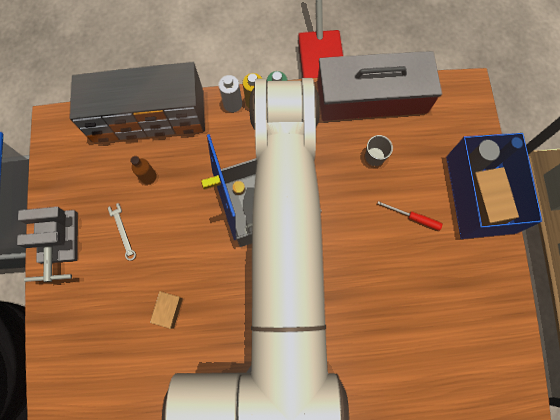

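The images show the cap free and level at about (311, 204) in the side view, above the open mouth. The lid is upright and everything else is unmoved. Handing in.

```bash
python3 -c "
from bench import hand_in; print(hand_in())"
```

```text
the job is handed in; nothing more can be done
None
```

The job is handed in at 18.5 s of the 56 s allowed; `hand_in()` gives no verdict, so success rests on my last checks.

**What I did:** I gripped the yellow block and folded the lid up along its arc. I then gripped the cap, pressed it down about 4.5–5 mm (9–10 N), twisted it counter-clockwise and lifted it out.

**Last checks:**
- **Lid:** the top view, taken after I let go, put it at about 86° and the side view, taken just before, at about 88°. Both are inside the 78–102° band. They differ by about 2°.
- **Twist:** the white bar showed about 73° and the gripper heading about 76°. I added 2° before lifting, and the cap came out with only about 1 N of resistance.
- **Cap:** it hangs level in the jaws, whose opening was 42 mm both before and after the lift. It is about 80 mm above its seat and straight above the open mouth. Forces were about zero and the arm was still.
- **Other things:** the tin, ring, carton, wrench, screwdriver, cup and amber bottle look unmoved in both views. I judged this by eye and did not measure it.

**What disagreed:**
- The two views of the cap's position differed by about 2–3 mm.
- The open fingertips looked 10 mm or more higher than the tool frame suggested, so I gripped the cap 3 mm lower than planned.
- While folding the lid, the wrist force rose to about 23 N, and the gripper opening on the 18 mm block read 15 mm falling to 11 mm. It held.

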